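Load one saddle from a nested stack into the drilling fixture

TASK

Take just the top one off the stack of three long pressed-steel saddles, without lifting or shifting the two nested beneath it. Set it down, rather than dropping it, upright on the aluminium drilling fixture, lying lengthwise inside the four corner stops with its foot flat on the plate, and let go. Leave the stack of two short saddles alone.

Things in the scene. Friction and masses are not known exactly. Their poses are not given: they have to be found in the camera images.
- saddle_top_mid (a point): centre (half-way up) of the top long saddle, the one to move: open-ended steel channel, 60 wide (x) x 90 long (y) x 60 high (z up), 2.5 mm sheet, 0.25 kg. Its long sides are upright over the top 26 mm (collar, 60 over the outside); below, walls slope in to a flat foot 42 wide. Rim 30 mm above this point, foot 30 mm below. Only the collar stands clear of the saddle beneath
- saddle_second_mid (a point): centre of the second saddle of the long stack, same shape, 26 mm under the top one at the start, a third under it. Each one's shoulder (under the collar) rests on the rim of the next; it lifts straight out freely. The collars are flush outside, so fingers reaching deeper than 26 mm below the top rim grip this one too; it must stay
- short_top_mid (a point): centre of the top one of the two short saddles in the other stack: same section, but only 55 mm long, two high; to be left alone. The stacks and the fixture change places from start to start
- nest (a point): middle of the upper face of the fixture, where the saddle's foot shall stand, 10 mm above the bench: fixed aluminium plate 86 (x) x 132 (y) x 10 mm, z up, with four dark L-shaped corner stops 8 mm high that leave 62 (x) x 110 (y) mm between them. The saddle's length goes along its y, either way round

How it is judged:
On the way, in this order (a step that is already met when the one before it is completed fails the run):
1. the top saddle is lifted clear of the second (z of saddle_top_mid in the frame of saddle_second_mid above 0.065 m and distance of saddle_second_mid from where it was at the start of the episode below 0.015 m), for 0.1 s.
2. it is lowered onto the fixture while still held in the fingers (horizontal distance between saddle_top_mid and nest below 0.025 m and z of saddle_top_mid in the frame of nest below 0.045 m and contact force between the fingers and saddle_top above 0.5 N), for 0.05 s.
At the end, for the whole second after the job is handed in: The top long saddle stands upright (7 deg) with its foot on the plate (5 mm), centred on the fixture within 18 mm, its length along the fixture's within 15 deg; the second saddle is level and within 15 mm, the top short saddle within 20 mm, of where it was (z of saddle_top_mid in the frame of nest between 0.025 and 0.035 m and horizontal distance between saddle_top_mid and nest below 0.018 m and angle between the y axis of saddle_top_mid and the y axis of nest, either way round below 0.26 rad and angle between each of saddle_top_mid, saddle_second_mid's own z axis and vertical below 0.12 rad and distance of saddle_second_mid from where it was at the start of the episode below 0.015 m and distance of short_top_mid from where it was at the start of the episode below 0.02 m); the robot touches nothing.
It fails at once if the second saddle is lifted by more than 12 mm (height (world z) of saddle_second_mid above 0.068 m).
It fails at once if the short stack is moved by more than 20 mm (distance of short_top_mid from where it was at the start of the episode above 0.02 m).
It also fails if it takes over 35 s, if anything falls off the work surface, if the arm or the gripper's body presses on something with over 40 N, if the wrist force passes 120 N, or if a joint passes its speed limit or range.

ROBOT

A 7-joint arm with a two-finger parallel gripper is mounted at the origin on a cart in front of the work surface, level with it; the furniture and walls round the work are solid. World frame = base frame: x ahead of the robot, y to its left, z up, the work surface at z = 0. Lengths are in m, angles in rad, forces in N, time in s.
With the tool pointing down it reaches from about 0.4 to 0.875 m from the base axis. Payload 4.4 kg.
Tool frame: the origin (TCP) lies midway between the tips of the shut fingers; the grasp point (between the pads) lies 19 mm behind it (bot.tcp_to_grasp is the distance from the TCP to the grasp point, in m); z points along the fingers, y is the direction in which the jaws open and shut (so a half turn about z gives the same grasp; the last joint's range is limited). The gripper opens to 85 mm and grips with 20 to 120 N. Pads are 22 mm wide; open, the fingers measure 114 mm over their backs; the gripper's body (76 mm by 85 mm) begins 54 mm behind the grasp point. The pads swing forward as they close: fully open they stand 13 mm farther back than shut.
Start: joints at [1.193, 0.628, 0.038, 1.517, -0.027, 0.996, -0.02], TCP at [0.199, -0.619, 0.231] pointing down, gripper open.
Joint ranges: [-3.06, 3.06], [-0.37, 2.12], [-1.25, 1.32], [0.18, 2.47], [-1.1, 4.24], [0.23, 1.98], [-2.94, 2.94]. Speed limits (rad/s): [2.57, 2.57, 3.14, 3.14, 3.14, 3.14, 3.14].

INTERFACE

Orientations are given as a 3x3 rotation matrix whose columns are the frame's x, y, z axes.
In Python, from plant import bot gives the robot as it stands.
- The arm moves only by the shell command python3 -m creep 'ROWS' [OPENING] [FORCE]. ROWS is JSON, a list of rows, each a list of 4 numbers: the shift along the world's x, y, z in cm, then the turn about the world's z in rad. In form: [[x, y, z, turn], ...]. A call has 1 to 10 rows; each row is the pose to reach, as a shift and turn from the pose commanded when the call began; what a row does not reach only later rows make up. A row lasts 1/8 s, in which the tool goes at most 62.5 mm and 10.7 degrees, less where a joint would pass 70% of its speed; a pose out of reach is approached as far as the arm can. A call with a gripper value outside its range is refused whole. OPENING is the opening, from 0 (shut) to 1 (fully open), set as the call begins (- or left out, the last holds). The fingers move at their own pace and stop on an object; FORCE is the grip in N (left out, the last holds). Time passes only in rows, so rows that repeat a pose let the fingers close. It gives the time, the measured TCP pose, the force and the opening at its end, in the units of the state.
- bot.observe(): the state, without advancing time (a new reading comes with each control period).
- bot.grab_frame(name): name is "scene" or "top"; returns a dict with "frame" (420x560x3 uint8, red, green, blue), "intrinsics" (3x3 intrinsics, pixels), "k1" (the pictures are not rectified: a ray, as slopes to the right and down, at radius r is drawn at 1 + k1 r^2 times it, then the intrinsics apply), "R" (3x3) and "t" (3): a world point X has camera coordinates R X + t. Camera axes: x right, y down, z forward; pixel columns grow to the right and rows downward; lengths in m; the calibration is good to about 2 mm. A picture is of the moment at which its call begins. There is no depth.
- bot.finish_job(): hands the job in, once; it reports no verdict.
The state is a dict: "time": time; "q": joint angles; "joint_velocities": joint speeds; "joint_efforts": joint torques, N m; "eef_pos": TCP position; "tcp_rot": TCP orientation; "force": force on the tool from outside, world axes, zero at the start; "wrist_torque": the same for the moment, N m; "gripper_width": opening from 0.0 (shut) to 1.0 (fully open).
Only numpy, scipy, OpenCV 4.12 (cv2) and the standard library are available. Lean on these libraries where they do the work, as an engineer would, in place of code of your own. Each camera call takes 0.05 s, during which the arm holds its last target. There are 200 camera calls.

## Working session

There is one attempt and no reset: what is moved stays moved. The work goes in short steps, Python scripts to look and compute and a shell command to move; the robot and the scene stay as the last step left them, time stands still between calls to the robot, and variables do not carry over. Pictures are saved under pics/ and viewed, about 8 in all and at most 12, crops included, and the job is handed in when it is done.

```bash
mkdir -p pics; cat > h.py <<'E'
import numpy as np, cv2, pickle
from plant import bot
def grab(n,tag):
    f=bot.grab_frame(n); pickle.dump(f,open(f'pics/{tag}.pkl','wb'))
    cv2.imwrite(f'pics/{tag}.png',f['frame'][:,:,::-1]); return f
def ray(f,u,v):
    K=np.array(f['intrinsics']);R=np.array(f['R']);t=np.array(f['t'])
    d=np.array([(u-K[0,2])/K[0,0],(v-K[1,2])/K[1,1]]);s=d.copy()
    for _ in range(30): s=d/(1+f['k1']*(s@s))
    return -R.T@t, R.T@np.array([s[0],s[1],1])
def atz(f,u,v,z):
    c,d=ray(f,u,v); return c+d*(z-c[2])/d[2]
def proj(f,X):
    x=np.array(f['R'])@X+np.array(f['t']);s=x[:2]/x[2];s=s*(1+f['k1']*(s@s));K=np.array(f['intrinsics'])
    return s*[K[0,0],K[1,1]]+K[:2,2]
def tri(f,p,g,q):
    c,d=ray(f,*p);e,h=ray(g,*q)
    A=np.stack([d,-h],1);s=np.linalg.lstsq(A,e-c,rcond=None)[0]
    a,b=c+d*s[0],e+h*s[1];return (a+b)/2,np.linalg.norm(a-b)
def load(t): return pickle.load(open(f'pics/{t}.pkl','rb'))
E
python3 - <<'E'
from h import *
for n in('scene','top'):
    f=grab(n,n+'0');print(n,-np.array(f['R']).T@np.array(f['t']),np.round(f['R'],2).tolist(),f['k1'],f['intrinsics'][0][0])
print(bot.observe())
a=load('scene0')['frame'];b=load('top0')['frame']
E
```

```text
scene [ 0.02734287 -0.56643287  0.60415143] [[0.72, -0.7, -0.02], [-0.45, -0.44, -0.78], [0.53, 0.57, -0.62]] -0.13749529178720676 438.5761717492284
top [ 0.37036628 -0.08165789  0.90862173] [[-0.02, -1.0, -0.02], [-0.99, 0.02, -0.15], [0.15, 0.02, -0.99]] -0.061014692196223144 494.88694354318596
{'time': 0.1, 'q': array([ 1.19323991,  0.62927146,  0.0384035 ,  1.51828801, -0.02704385,
        0.9962944 , -0.02000692]), 'joint_velocities': array([ 9.16028718e-04, -1.87691125e-03,  3.64444389e-04, -3.65609679e-03,
        1.27223611e-03,  1.92065034e-04, -2.24026383e-05]), 'joint_efforts': array([ 2.48065240e-03, -5.64537263e+01,  1.23019036e+00, -1.93975443e+01,
        1.12159163e-02,  5.41788497e-03,  8.73820568e-06]), 'eef_pos': array([ 0.1992633 , -0.61810231,  0.23046233]), 'tcp_rot': array([[ 9.51795644e-01,  3.06732467e-01, -4.95477168e-04],
       [ 3.06732865e-01, -9.51794172e-01,  1.67422126e-03],
       [ 4.19457377e-05, -1.74549564e-03, -9.99998476e-01]]), 'force': array([ 0.92584978,  0.30889348, -0.74054708]), 'wrist_torque': array([-0.0519918 , -0.02805536, -0.03652373]), 'gripper_width': 1.0011989381062059}
```

View pics/scene0.png

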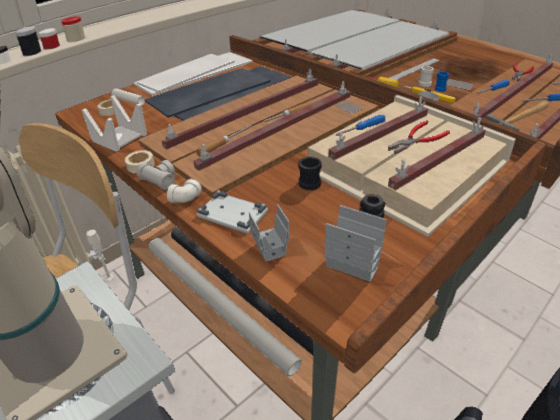

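View pics/top0.png

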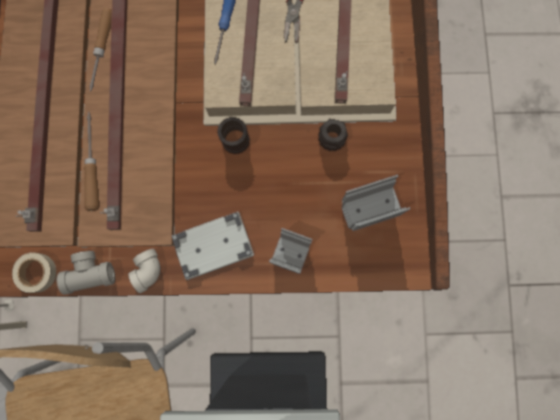

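The top view shows the long stack at about (373,203), the short stack at (292,250) and the fixture at (213,245). In the scene view they are at (355,242), (270,235) and (232,210). I'll enlarge both for measuring.

```bash
python3 - <<'E'
from h import *
def crop(t,x,y,w,h,k,step=10):
    a=load(t)['frame'][y:y+h,x:x+w,::-1];a=cv2.resize(a,None,fx=k,fy=k,interpolation=cv2.INTER_CUBIC)
    for i in range(0,w,step):
        cv2.line(a,(i*k,0),(i*k,6),(0,255,255),1)
        if i%20==0: cv2.putText(a,str(x+i),(i*k,16),0,.35,(0,255,255),1)
    for i in range(0,h,step):
        cv2.line(a,(0,i*k),(6,i*k),(0,255,255),1)
        if i%20==0: cv2.putText(a,str(y+i),(8,i*k+4),0,.35,(0,255,255),1)
    return a
a=crop('top0',165,165,100,120,4) ;b=crop('top0',330,165,90,75,4)
c=np.zeros((600,800,3),np.uint8);c[:480,:400]=a;c[:300,430:790]=b;
cv2.imwrite('pics/cropT.png',c)
cv2.imwrite('pics/cropS.png',crop('scene0',190,180,200,110,4))
E
```

```text
(no output)
```

View pics/cropT.png

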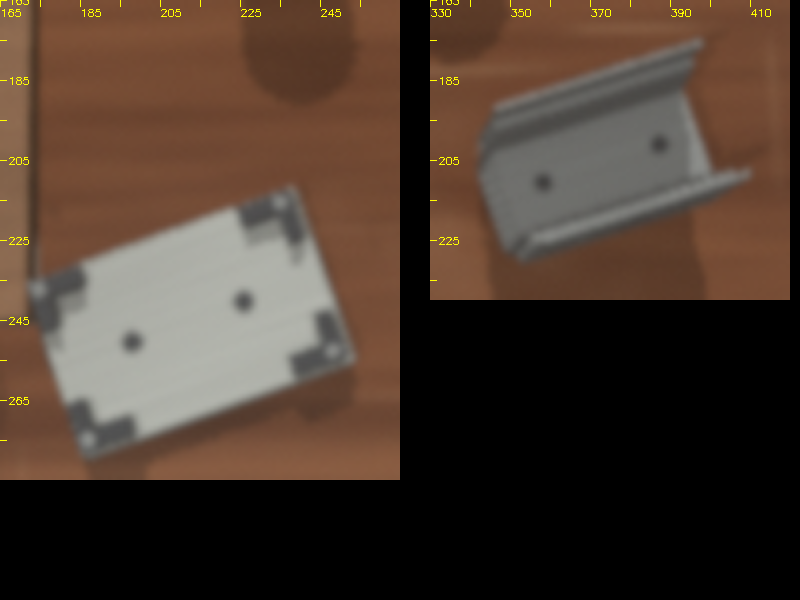

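View pics/cropS.png

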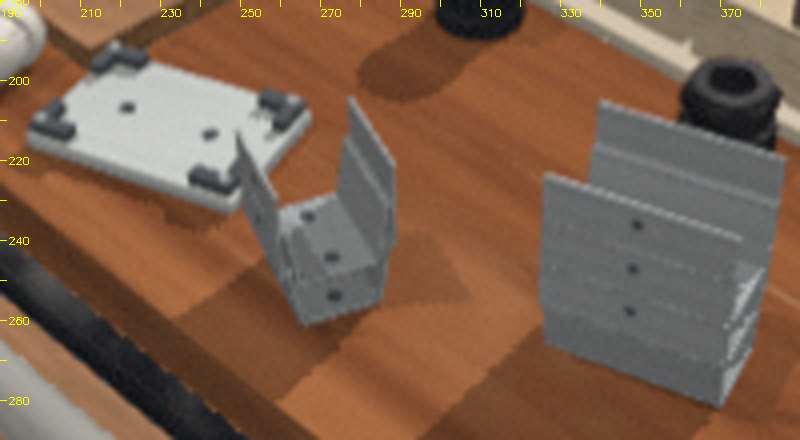

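```bash
python3 - <<'E'
from h import *
s,t=load('scene0'),load('top0')
P=[((340.25,205.5),(346.25,191.5)),((385.75,219.5),(397.75,175.25)),((326.25,223.75),(355,224.7)),((375.5,239.5),(409.75,207.8))]
X=[]
for p,q in P:
    x,e=tri(s,p,t,q);X.append(x);print(x.round(4),round(e,4))
X=np.array(X);print('mean',X.mean(0))
for i,j in((0,1),(2,3),(0,2),(1,3)):print(np.linalg.norm(X[j]-X[i]).round(4),np.degrees(np.arctan2(*(X[j]-X[i])[1::-1])).round(1))
print('atz .112 top',[atz(t,*q,.112).round(4) for _,q in P])
C=[atz(t,*q,.01) for q in((171.5,235.75),(238.25,211.75),(253.5,254.5),(186.5,279.5))]
C=np.array(C);print(C.round(4),C.mean(0))
for i,j in((0,1),(3,2),(0,3),(1,2)):print(np.linalg.norm(C[j]-C[i]).round(4),np.degrees(np.arctan2(*(C[j]-C[i])[1::-1])).round(1))
# holes: scene & top
for p,q in(((221.5,206.7),(198,250.5)),((242.5,213.5),(226,240.25))):print('hole',tri(s,p,t,q),atz(t,*q,.01),atz(s,*p,.01))
E
```

```text
[ 0.5235 -0.1752  0.1109] 0.0009
[ 0.5475 -0.26    0.113 ] 0.0009
[ 0.4696 -0.1882  0.1078] 0.003
[ 0.4938 -0.2773  0.112 ] 0.0008
mean [ 0.50859068 -0.22515442  0.11094882]
0.0882 -74.2
0.0924 -74.8
0.0556 -166.4
0.0565 -162.2
atz .112 top [array([ 0.5229, -0.1747,  0.112 ]), array([ 0.5481, -0.2606,  0.112 ]), array([ 0.4679, -0.1866,  0.112 ]), array([ 0.4935, -0.277 ,  0.112 ])]
[[ 0.4677  0.1368  0.01  ]
 [ 0.5094  0.0133  0.01  ]
 [ 0.4302 -0.0139  0.01  ]
 [ 0.3874  0.1084  0.01  ]] [0.44869168 0.06113648 0.01      ]
0.1303 -71.3
0.1296 -70.7
0.0852 -160.5
0.0837 -161.1
hole (array([0.43938008, 0.0873037 , 0.0116779 ]), np.float64(0.00022481107723510302)) [0.43960206 0.08755591 0.01      ] [0.44045691 0.08922331 0.01      ]
hole (array([0.4570762 , 0.03603101, 0.01117044]), np.float64(0.00020812140070968093)) [0.4572743  0.03612425 0.01      ] [0.45783915 0.03728018 0.01      ]
```

Sizes match the text: rims 88–92 mm long, rim height about 0.111 m against 0.112, plate 130x85 and hole height 0.011. The stack centre is (0.5085,-0.225) with width axis 16°. The nest is (0.4485,0.0615) with width axis 19°. The arm needs to move +31, +39.3 cm and turn +1.538.

```bash
python3 -m creep '[[3.4,4.4,0,0.17],[6.9,8.7,0,0.34],[10.3,13.1,0,0.51],[13.8,17.5,0,0.68],[17.2,21.8,0,0.85],[20.6,26.2,0,1.02],[24.1,30.5,0,1.19],[27.5,34.9,0,1.36],[30.9,39.3,0,1.538],[30.9,39.3,0,1.538]]' 1 40; python3 -m creep '[[0,0,0,0],[0,0,0,0]]'; python3 - <<'E'
from h import *
o=bot.observe();R=o['tcp_rot'];print(o['eef_pos'],np.degrees(np.arctan2(R[1,1],R[0,1])),o['force'],o['q'].round(2))
E
```

```text
time: 1.35
eef_pos: [0.5114, -0.2201, 0.2313]
tcp_rot: [[-0.284, 0.959, 0.002], [0.959, 0.284, 0.003], [0.003, 0.003, -1.0]]
force: [-0.2, -0.1, 0.2]
gripper_width: 0.998
time: 1.6
eef_pos: [0.5073, -0.2273, 0.231]
tcp_rot: [[-0.272, 0.962, -0.001], [0.962, 0.272, -0.001], [-0.0, -0.001, -1.0]]
force: [-1.5, -0.1, 0.2]
gripper_width: 0.999
[ 0.50730804 -0.22733212  0.23104857] 15.801669553552305 [-1.45726993 -0.09844796  0.17729068] [ 0.64  0.52 -0.4   1.78  0.25  0.9   0.4 ]
```

```bash
python3 -m creep '[[0,0.1,-3,0],[0,0.1,-6,0],[0,0.1,-8.5,0],[0,0.1,-9.5,0],[0,0.1,-9.5,0],[0,0.1,-9.5,0]]'; python3 - <<'E'
from h import *
s,t=grab('scene','s1'),grab('top','t1')
a=cv2.resize(s['frame'][110:300,270:470,::-1],None,fx=3,fy=3,interpolation=2)[:, :400]
b=cv2.resize(t['frame'][130:270,320:450,::-1],None,fx=3,fy=3,interpolation=2)
c=np.zeros((600,800,3),np.uint8);c[:570,:400]=a;c[:420,405:795]=b
cv2.imwrite('pics/m1.png',c)
E
```

```text
time: 2.35
eef_pos: [0.509, -0.2252, 0.1373]
tcp_rot: [[-0.275, 0.962, 0.002], [0.962, 0.275, -0.001], [-0.001, 0.001, -1.0]]
force: [0.3, -0.5, 0.0]
gripper_width: 0.997
```

View pics/m1.png

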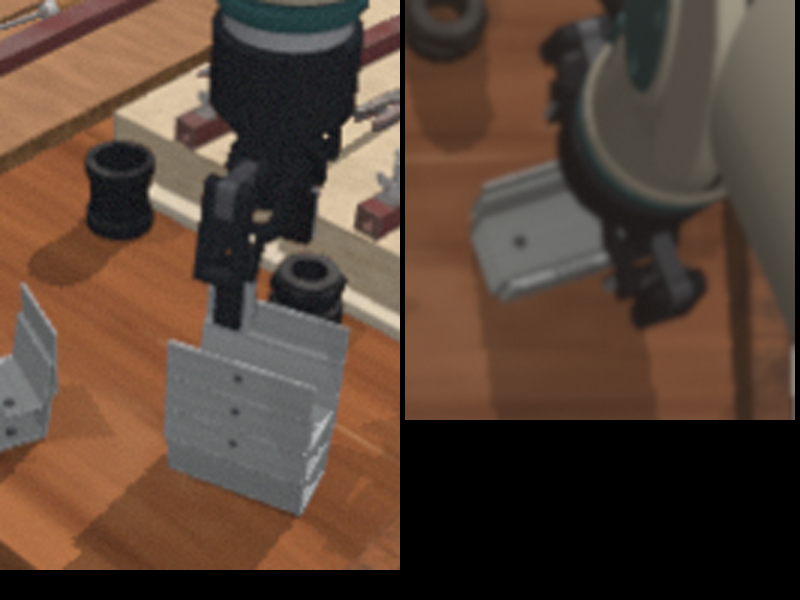

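The arm is 137 mm up, aligned with the stack and with the fingers astride it. The near fingertip is at about pixel (346,219) in the scene view. I'll check that by calculation before descending.

```bash
python3 - <<'E'
from h import *
s=load('s1')
print('tip',[atz(s,346,218.5,z).round(4) for z in(.145,.15,.155)],'expect ~.463..466,-.238')
E
```

```text
tip [array([ 0.47  , -0.2315,  0.145 ]), array([ 0.4652, -0.2352,  0.15  ]), array([ 0.4603, -0.2388,  0.155 ])] expect ~.463..466,-.238
```

Consistent. I'll descend to TCP z of about 0.085 and then close.

```bash
python3 -m creep '[[0,0,-2,0],[0,0,-3.5,0],[0,0,-4.7,0],[0,0,-5.2,0],[0,0,-5.2,0],[0,0,-5.2,0]]'; python3 -m creep '[[0,0,0,0],[0,0,0,0],[0,0,0,0],[0,0,0,0],[0,0,0,0],[0,0,0,0]]' 0 40;  python3 - <<'E'
from h import *
s=grab('scene','s2')
c=cv2.resize(s['frame'][180:300,300:420,::-1],None,fx=5,fy=5,interpolation=2)
cv2.imwrite('pics/m2.png',c)
E
```

```text
time: 3.2
eef_pos: [0.5088, -0.2247, 0.0847]
tcp_rot: [[-0.275, 0.961, 0.001], [0.961, 0.275, -0.0], [-0.0, 0.001, -1.0]]
force: [0.1, -0.1, 0.1]
gripper_width: 1.0
time: 3.95
eef_pos: [0.5089, -0.2247, 0.085]
tcp_rot: [[-0.276, 0.961, 0.001], [0.961, 0.276, -0.0], [-0.001, 0.001, -1.0]]
force: [-0.6, 0.0, 5.6]
gripper_width: 0.697
```

View pics/m2.png

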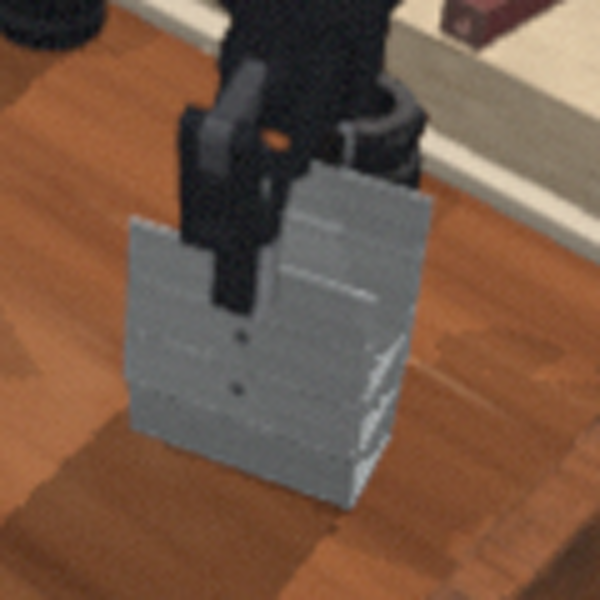

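Opening 0.697 is 59 mm, so the collar is gripped. The fingertip at about (236,310) in the crop ends at or just above the seam of the second saddle, whose hole is at (242,336). I'll lift 0.9 cm and check that the second one stays.

```bash
python3 -m creep '[[0,0,0.2,0],[0,0,0.5,0],[0,0,0.9,0],[0,0,0.9,0],[0,0,0.9,0]]';  python3 - <<'E'
from h import *
s=grab('scene','s3')
c=cv2.resize(s['frame'][180:300,300:420,::-1],None,fx=5,fy=5,interpolation=2)
cv2.imwrite('pics/m3.png',c)
E
```

```text
time: 4.62
eef_pos: [0.5084, -0.2246, 0.0933]
tcp_rot: [[-0.275, 0.961, -0.0], [0.961, 0.275, 0.0], [0.0, -0.0, -1.0]]
force: [0.8, 0.1, -2.2]
gripper_width: 0.694
```

View pics/m3.png

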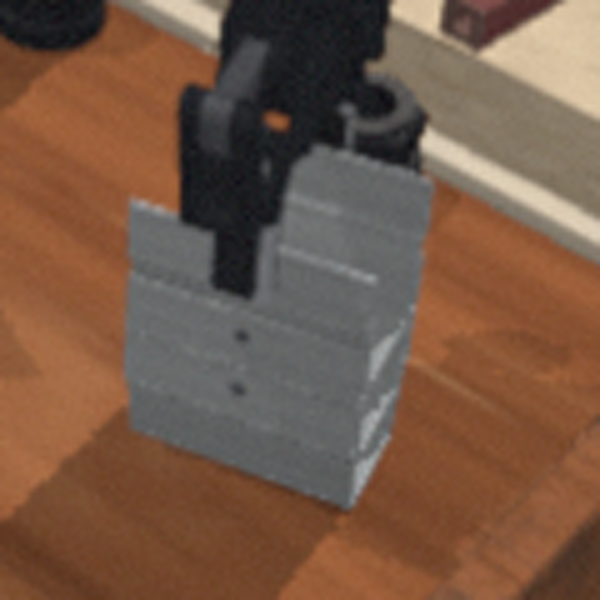

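The second saddle's holes are unmoved at (242,336) and (238,388), and the force of -2.2 N is one saddle's weight. I'll lift on and carry it to the fixture.

```bash
python3 -m creep '[[0,0,2,0],[0,0,5,0],[0,0,8,0],[0,0,9.5,0],[0,0,10,0],[0,0,10,0]]'; python3 -m creep '[[-0.6,3,0,0.005],[-1.4,7,0,0.01],[-2.5,12,0,0.02],[-3.5,17,0,0.03],[-4.6,22,0,0.04],[-5.4,26,0,0.05],[-5.9,28.1,0,0.052],[-6,28.6,0,0.052],[-6,28.6,0,0.052],[-6,28.6,0,0.052]]'; python3 - <<'E'
from h import *
s,t=grab('scene','s4'),grab('top','t4')
c=np.zeros((600,800,3),np.uint8)
c[:540,:400]=cv2.resize(s['frame'][90:270,180:315,::-1],None,fx=3,fy=3,interpolation=2)[:, :400]
c[:420,405:795]=cv2.resize(t['frame'][170:310,150:280,::-1],None,fx=3,fy=3,interpolation=2)
cv2.imwrite('pics/m4.png',c)
E
```

```text
time: 5.42
eef_pos: [0.508, -0.2246, 0.1927]
tcp_rot: [[-0.275, 0.961, -0.001], [0.961, 0.275, 0.0], [0.001, -0.001, -1.0]]
force: [0.8, 0.8, -2.3]
gripper_width: 0.694
time: 6.68
eef_pos: [0.4486, 0.0599, 0.193]
tcp_rot: [[-0.323, 0.946, -0.001], [0.946, 0.323, -0.001], [-0.0, -0.001, -1.0]]
force: [0.5, -1.5, -1.9]
gripper_width: 0.695
```

View pics/m4.png

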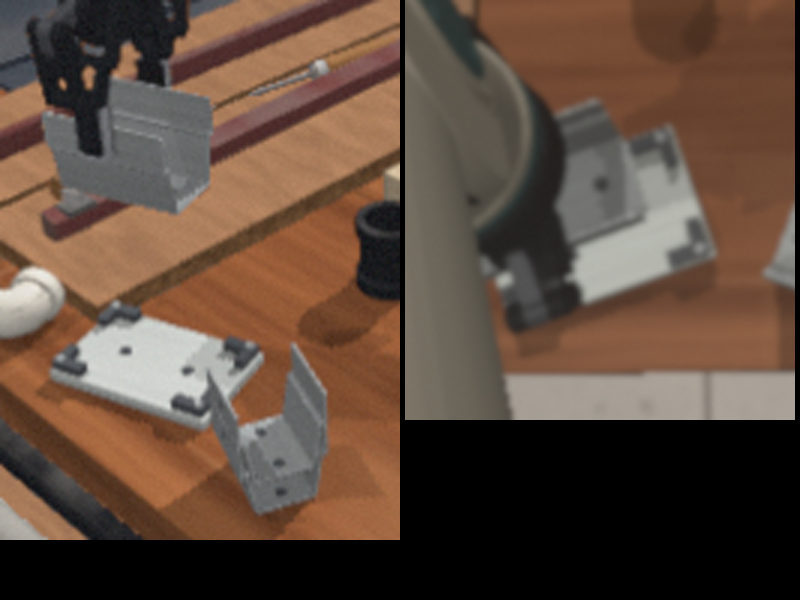

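```bash
python3 - <<'E'
from h import *
s,t=load('s4'),load('t4')
print('rim',atz(s,250.3,122.7,.22),atz(t,216,202.7,.22),tri(s,(250.3,122.7),t,(216,202.7)),'exp .4915 .027')
print('foot',atz(s,239.3,160.7,.16),'exp .443 .0105')
E
python3 -m creep '[[0,0.1,-3,0],[0,0.1,-6,0],[0,0.1,-9,0],[0,0.1,-11,0],[0,0.1,-12,0],[0,0.1,-12.5,0],[0,0.1,-12.5,0]]'
```

```text
rim [0.48965075 0.02441181 0.22      ] [0.49065743 0.0226345  0.22      ] (array([0.48980729, 0.02310092, 0.22053809]), np.float64(0.0018651391291188764)) exp .4915 .027
foot [0.44657963 0.01274924 0.16      ] exp .443 .0105
time: 7.65
eef_pos: [0.4488, 0.0623, 0.0685]
tcp_rot: [[-0.325, 0.946, 0.001], [0.946, 0.325, 0.0], [-0.0, 0.001, -1.0]]
force: [0.0, 0.2, -2.4]
gripper_width: 0.693
```

Position agrees within about 4 mm, against ±10 mm clearance. Now the slow final lowering.

```bash
python3 -m creep '[[0,0,-0.7,0],[0,0,-1.3,0],[0,0,-1.8,0],[0,0,-2.1,0],[0,0,-2.3,0],[0,0,-2.4,0],[0,0,-2.5,0],[0,0,-2.5,0],[0,0,-2.5,0]]'
```

```text
time: 8.78
eef_pos: [0.4485, 0.0624, 0.0434]
tcp_rot: [[-0.325, 0.946, 0.0], [0.946, 0.325, 0.0], [0.0, 0.0, -1.0]]
force: [0.2, 0.2, -2.3]
gripper_width: 0.697
```

```bash
python3 -m creep '[[0,0,-0.05,0],[0,0,-0.1,0],[0,0,-0.15,0],[0,0,-0.15,0],[0,0,-0.15,0]]'
```

```text
time: 9.4
eef_pos: [0.4485, 0.0623, 0.0429]
tcp_rot: [[-0.325, 0.946, 0.001], [0.946, 0.325, -0.0], [-0.001, 0.001, -1.0]]
force: [-2.7, -0.2, 14.5]
gripper_width: 0.696
```

The force went from -2.3 N to +14.5 N, so the foot is on the plate. I'll release, retreat straight up, and look.

```bash
python3 -m creep '[[0,0,0,0],[0,0,0,0],[0,0,0,0],[0,0,0,0],[0,0,0,0],[0,0,0,0]]' 1; python3 -m creep '[[0,0,1,0],[0,0,3,0],[0,0,6,0],[0,0,10,0],[0,0,14,0],[0,0,17,0],[0,0,18,0],[0,-1,18,0]]'; python3 -m creep '[[0,-5,0,0],[0,-11,0,0],[0,-17,0,0],[0,-22,0,0],[0,-24,0,0],[0,-24,0,0]]'; python3 - <<'E'
from h import *
s,t=grab('scene','s5'),grab('top','t5')
c=np.zeros((600,800,3),np.uint8)
c[:450,:400]=cv2.resize(s['frame'][155:305,190:390,::-1],None,fx=2,fy=3,interpolation=2)
c[:480,405:795]=cv2.resize(t['frame'][165:285,165:262,::-1],None,fx=4,fy=4,interpolation=2)[:,:390]
cv2.imwrite('pics/m5.png',c)
E
```

```text
time: 10.15
eef_pos: [0.4484, 0.0623, 0.0418]
tcp_rot: [[-0.325, 0.946, -0.0], [0.946, 0.325, 0.0], [0.0, -0.0, -1.0]]
force: [-0.6, -0.3, 1.1]
gripper_width: 1.001
time: 11.15
eef_pos: [0.4485, 0.0524, 0.2222]
tcp_rot: [[-0.326, 0.945, 0.001], [0.945, 0.326, 0.0], [-0.0, 0.001, -1.0]]
force: [0.7, -0.4, -0.8]
gripper_width: 0.996
time: 11.9
eef_pos: [0.4469, -0.1895, 0.2202]
tcp_rot: [[-0.321, 0.947, -0.003], [0.947, 0.321, 0.001], [0.002, -0.003, -1.0]]
force: [0.4, -0.2, 0.1]
gripper_width: 0.997Traceback (most recent call last):
  File "<stdin>", line 5, in <module>
ValueError: could not broadcast input array from shape (480,388,3) into shape (480,390,3)
```

```bash
python3 - <<'E'
from h import *
s,t=load('s5'),load('t5')
c=np.zeros((600,800,3),np.uint8)
c[:450,:400]=cv2.resize(s['frame'][155:305,190:390,::-1],None,fx=2,fy=3,interpolation=2)
c[:480,405:793]=cv2.resize(t['frame'][165:285,165:262,::-1],None,fx=4,fy=4,interpolation=2)
cv2.imwrite('pics/m5.png',c)
E
```

```text
(no output)
```

View pics/m5.png

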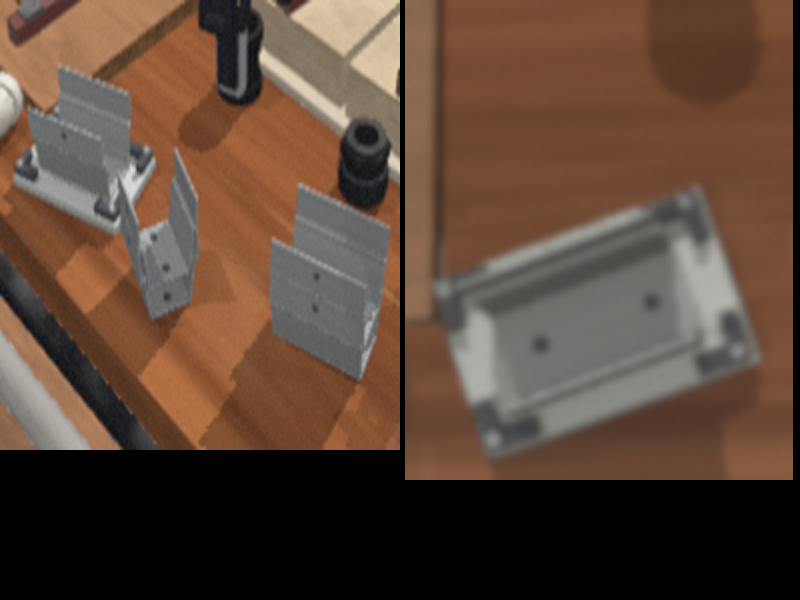

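The saddle stands upright inside the four stops. Its foot holes, at top-view (199,251) and (226.5,240.5), sit over the plate's holes within about 1 px, roughly 1–2 mm. The second saddle's hole is still at (348.5,247) and the short stack looks unmoved. I'm handing in.

```bash
python3 -c "
from h import *
o=bot.observe();print(o['time'],o['force'],abs(o['joint_velocities']).max());print(bot.finish_job())"
```

```text
12.0 [-0.22284922  0.89596673  0.11098278] 0.021333716288954266
the job is handed in; nothing more can be done
None
```

I took the top long saddle off its stack, set it down on the fixture inside the four corner stops, let go and handed the job in at 12.0 s. `finish_job` gave no verdict, so the results below are my own checks.

- **Grip and lift:** the jaws closed to 59 mm on the 60 mm collar. During the lift the force was about 2.3 N, one saddle's weight, and the second saddle's hole stayed at the same pixel before and after.
- **Set-down:** I lowered it until the force read +14.5 N, then released it.
- **Final position:** in the last pictures the saddle stands upright. Its foot holes line up with the plate's holes to about 1–2 mm and it lies along the plate.
- **Short stack:** it looks unmoved in the last pictures, but I did not measure it.
- **Robot:** it ended clear of everything, with the force near zero.

No check failed. The only disagreement was 2–4 mm between the measured and expected saddle corners while it was carried, within the fixture's 10 mm clearance.

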